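# Close the centrifuge and start a run

## Task

Start the small bench centrifuge by pressing with the fingertips: first push its open blue lid down until it is fully shut (do not lift it any further open), then on the grey control pad press the green-marked far end of the white power rocker until it has rocked right over, and last press the green start key fully down, hold it for a moment and let go. Keep to that order, do not press the red stop key, and leave the tube rack, the dishes, the storage box and the jar where they stand; nothing is to be picked up.

Things in the scene. Friction and masses are not known exactly. Their poses are not given: they have to be found in the camera images.
- centrifuge: white bench centrifuge, fixed to the bench, 200 mm (its x) by 170 mm (its y) by 90 mm high, blue lid on top. Origin: centre of its underside; its x points from its front to its hinge side. Its place varies, and its yaw by up to 0.35 rad from the world axes.
- lid (a joint): lid angle in rad: 0 fully shut (flush on the body, level), grows as it opens; starts half open at 0.35 to 0.75. A stiff friction hinge (about 1.5 to 3 N pushes it down 85 to 110 mm from the hinge) holds it wherever it is left, shut included.
- lid_hinge (a point): middle of the hinge side, at the shut lid's top face (103 mm above the bench); fixed; axes as centrifuge; the hinge line runs along y, 13 mm below. The lid reaches 170 mm from here towards -x (black tab 14 mm more), 150 mm wide, 12 mm thick; its free edge starts up to 220 mm above the bench. A push straight down 85 mm from here towards -x meets its top face at every start angle and shuts it.
- lid_top (a point): the middle of the lid's outer (top) face, 85 mm from the hinge line, on the grey round mark of 80 mm; it moves with the lid.
- pad: grey control pad, fixed to the bench, 100 mm (its x) by 170 mm (its y) by 45 mm high; it stands to the left or the right of the centrifuge, with the tube rack on the other side; yaw varies by up to 0.35 rad. Origin: centre of its underside; x points away from the robot. In a row along its y: rocker at +55 mm, green start key at 0, red stop key at -55 mm.
- rocker_pivot (a point): middle of the white power rocker, in the valley between its halves, on the pivot; 56 mm above the bench; axes as pad. Each half is 25 mm long (along x), 26 mm wide. Off: near half (-x) level, far half (+x, green mark) slopes up, its end 10 mm above this point. On: far half level at this height. Press about 17 mm from here towards +x.
- rocker (a joint): rocker angle in rad: 0 off, 0.4 fully on (end stop). It takes about 2 N, 17 mm from the pivot, and stays where it is left.
- start_top (a point): centre of the top face of the green start key, a round spring key of 28 mm diameter in a black collar of 44 mm; 63 mm above the bench when up; it moves with the key.
- start (a joint): travel of the start key in m: 0 up, 0.006 fully down (about 5 N); it springs back up.
- stop_top (a point): centre of the top face of the red stop key, same size and height as the start key; not to be pressed.
- stop (a joint): travel of the red stop key in m: 0 up, 0.006 down.
- rack: loose blue rack with eight capped tubes, 70 x 150 mm, 135 mm high, on the side of the centrifuge away from the pad. Origin: centre of its underside. Leave alone.
- dishes: loose stack of four red and amber culture dishes, 92 mm diameter, 60 mm high, between robot and centrifuge. Origin: centre of its underside. Leave alone.
- tube_box: loose storage box, blue below and white above, 124 x 124 mm, 55 mm high, beyond the work to one side. Origin: centre of its underside. Leave alone.
- jar: loose jar with orange cap, 60 mm diameter, 80 mm high, beyond the work on the other side. Origin: centre of its underside. Leave alone.
Mind the look-alikes: they are no part of the job. What is shaped like the pad but pink is not meant.

How it is judged:
By the outcome, as a careful person would: the job done as asked, in the order asked, and still so for the second after the job is handed in, with the robot touching nothing.
It also fails if it takes over 58 s, if anything falls off the work surface, if the arm or the gripper's body presses on something with over 40 N, if the wrist force passes 120 N, or if a joint passes its speed limit or range.

## Robot

A 7-joint arm with a two-finger parallel gripper is mounted at the origin on the work surface. World frame = base frame: x ahead of the robot, y to its left, z up, the work surface at z = 0. Lengths are in mm, angles in degrees, forces in N, time in s.
With the tool pointing down it reaches from about 400 to 900 mm from the base axis. Payload 5.5 kg.
Tool frame: the origin (TCP) lies midway between the tips of the shut fingers; the grasp point (between the pads) lies 19 mm behind it; z points along the fingers, y is the line along which they close (so a half turn about z gives the same grasp; the last joint's range is limited). The gripper opens to 92 mm and grips with 3 to 60 N. Pads are 19 mm wide; open, the fingers measure 130 mm over their backs; the gripper's body (75 mm by 190 mm) begins 47 mm behind the grasp point.
Start: joints at [15.08, 28.699, -24.465, 88.831, 12.651, 65.22, -12.049], TCP at [650, 0.037, 226.729] pointing down, gripper open.
Joint ranges: [-164.97, 164.97], [-17.58, 116.51], [-87.97, 89.64], [11.32, 138.91], [-80.73, 260.73], [10.89, 115.49], [-147.41, 147.41]. Speed limits (degrees/s): [147.25, 147.25, 180, 180, 180, 180, 180].

## Interface

Orientations are given as a 3x3 rotation matrix whose columns are the frame's x, y, z axes.
In Python, from cell import bot, get_image, camera_params, silhouettes, mark_of gives the robot as it stands.
- The arm moves only by the tool arm_command, never from a script. Its argument "motion" is a list that holds one entry, the list of rows, each a list of 5 numbers: the shift along the world's x, y, z in mm, then the turn about the world's z in rad, then the opening, from 0 (shut) to 1 (fully open). In form: [[[dx, dy, dz, turn, gripper], ...]]. A call has 1 to 10 rows; each row is the pose to reach, as a shift and turn from the pose commanded when the call began; what a row does not reach only later rows make up. A row lasts 1/12 s, in which the tool goes at most 41.7 mm and 7.16 degrees, less where a joint would pass 70% of its speed; a pose out of reach is approached as far as the arm can. A call with a gripper value outside its range is refused whole. The fingers move at their own pace and stop on an object; "force" is the grip in N (left out, the last holds). Time passes only in rows, so rows that repeat a pose let the fingers close. It gives the time, the measured TCP pose, the force, the opening and the grip force at its end, in the units of the state.
- bot.read_state(): the state, without advancing time (a new reading comes with each control period).
- get_image(name): name is "scene" or "side" or "wrist"; returns (picture, depth): 400x640x3 uint8, red, green, blue; 400x640 float32, mm along the optical axis (not along the pixel's ray), 0 where there is no reading.
- camera_params(name): a dict with "K" (3x3 intrinsics, pixels), "R" (3x3) and "t" (3): a world point X has camera coordinates R X + t. Camera axes: x right, y down, z forward; pixel columns grow to the right and rows downward; lengths in mm; the calibration is good to about 2 mm. A picture is of the moment at which its call begins: read the wrist's pose just before it. camera_params takes no time and is no camera call; for the wrist camera it gives the pose at the moment of the call.
- bot.sign_off(): hands the job in; it is judged then, once.
Trained networks look in the newest picture that a camera, given by its name, has taken for a name from the list of things; names that differ only in an ending like _2 or _b are one class to them, and where a whole thing is asked for, a point or a joint stands for the part that bears it (a point fixed in the world has none). Each returns a list of dicts, best first, with "p" (0 to 1); they miss things now and then, are a little off and sometimes report something else, mostly with a low value. They report only what shows in the picture. A call takes as long as a camera call. They do not tell look-alikes from the thing itself.
- silhouettes(camera, thing): "mask" (400x640 bool, what is visible of it) and "rect" ([left, top, width, height] in pixels, round what is visible of it).
- mark_of(camera, thing): "at" ([row, column] in pixels: a listed point, or the origin of a listed thing).
The state is a dict: "time": time; "qpos": joint angles; "joint_velocities": joint speeds; "joint_efforts": joint torques, N m; "eef_pos": TCP position; "tool_rot": TCP orientation; "ft_force": force on the tool from outside, world axes, zero at the start; "ft_torque": the same for the moment, N m; "grip_width": opening from 0.0 (shut) to 1.0 (fully open); "grasp_force": force on a finger pad.
Only numpy, scipy, OpenCV 4.12 (cv2) and the standard library are available. Lean on these libraries where they do the work, as an engineer would, in place of code of your own. Each camera call takes 0.05 s, during which the arm holds its last target. There are 200 camera calls.

## Working session

There is one attempt and no reset: what is moved stays moved. The work goes in short steps, Python scripts to look and compute and a tool call to move; the robot and the scene stay as the last step left them, time stands still between calls to the robot, and variables do not carry over. Pictures are saved under pics/ and viewed, at most 10 in all, crops included, and the job is handed in when it is done.

Besides the shell and the picture viewer there is one more tool, called after ">>>" as name(argument=value, ...) on one line, values as JSON. arm_command: Moves the arm, as the interface text tells. Its arguments: {"type":"object","properties":{"motion":{"type":"array","items":{"type":"array","items":{"type":"array","items":{"type":"number"}}}},"force":{"type":"number"}},"required":["motion"]}

```bash
mkdir -p pics; cat > h.py <<'E'
import numpy as np, cv2
from cell import bot, get_image, camera_params, silhouettes, mark_of
def save(n,p): cv2.imwrite(p,cv2.cvtColor(n,cv2.COLOR_RGB2BGR))
def world(cp,d,r,c,z=None):
    K,R,t=[np.array(cp[k]) for k in 'KRt']
    ray=np.linalg.inv(K)@[c,r,1]
    if z is None:
        return R.T@(ray*d-t)
    o=-R.T@t; v=R.T@ray
    return o+v*(z-o[2])/v[2]
def pts(cp,depth,mask):
    r,c=np.nonzero(mask&(depth>0)); K,R,t=[np.array(cp[k]) for k in 'KRt']
    ray=np.linalg.inv(K)@np.vstack([c,r,np.ones_like(r)])
    return (R.T@(ray*depth[r,c]-t[:,None])).T
E
python3 - <<'E'
from h import *
ims=[]
for cam in ['scene','side']:
    p,d=get_image(cam); cp=camera_params(cam); ims.append(p)
    for n,z in [('lid_hinge',103),('lid_top',None),('rocker_pivot',56),('start_top',63),('stop_top',63),('pad',0),('centrifuge',0),('rack',0),('dishes',0)]:
        for m in mark_of(cam,n)[:3]:
            r,c=m['at']; dd=d[min(399,int(r)),min(639,int(c))]
            print(cam,n,round(m['p'],2),np.round(m['at']),'depth',np.round(world(cp,dd,r,c)), 'plane',np.round(world(cp,0,r,c,z)) if z is not None else '')
    save(p,f'pics/{cam}.png')
print(bot.read_state()['time'])
E
```

```text
scene lid_hinge 0.92 [243. 299.] depth [708. -50. 107.] plane [706. -51. 103.]
scene lid_hinge 0.6 [163. 266.] depth [ 476. -330.   68.] plane [ 499. -310.  103.]
scene lid_top 0.72 [225. 308.] depth [736.   3. 293.] plane 
scene lid_top 0.28 [198. 347.] depth [455. -18.  47.] plane 
scene rocker_pivot 0.97 [130. 295.] depth [ 274. -333.   56.] plane [ 274. -333.   56.]
scene rocker_pivot 0.88 [140. 233.] depth [ 435. -505.   56.] plane [ 434. -505.   56.]
scene rocker_pivot 0.58 [171. 272.] depth [ 480. -303.   44.] plane [ 487. -297.   56.]
scene start_top 0.51 [196. 417.] depth [342. 185.  66.] plane [340. 185.  63.]
scene start_top 0.49 [120. 287.] depth [ 253. -383.   67.] plane [ 250. -385.   63.]
scene start_top 0.48 [164. 264.] depth [ 478. -337.   64.] plane [ 477. -338.   63.]
scene stop_top 0.59 [153. 255.] depth [ 455. -391.   65.] plane [ 453. -392.   63.]
scene stop_top 0.57 [120. 215.] depth [ 373. -642.   39.] plane [ 390. -622.   63.]
scene stop_top 0.55 [114. 274.] depth [ 251. -443.   65.] plane [ 249. -444.   63.]
scene pad 0.97 [205. 407.] depth [377. 169.  45.] 
[... 1223 characters left out ...]
38 [161. 394.] depth [ 506. -481.   -1.] plane [ 466. -415.   63.]
side pad 0.91 [203. 439.] depth [ 248. -354.   44.] plane [ 265. -397.    0.]
side pad 0.83 [159. 429.] depth [ 386. -515.   48.] plane [ 412. -570.    0.]
side pad 0.75 [182. 377.] depth [ 456. -304.   46.] plane [ 483. -346.    0.]
side centrifuge 0.77 [213. 285.] depth [563.  20.  86.] plane [626. -33.   0.]
side centrifuge 0.46 [175. 277.] depth [602.  -2. 200.] plane [ 778. -146.    0.]
side rack 0.58 [182. 381.] depth [ 445. -312.   45.] plane [ 472. -354.    0.]
side dishes 0.93 [246. 334.] depth [381.   7.  59.] plane [413. -29.   0.]
side dishes 0.15 [184. 378.] depth [ 449. -300.   43.] plane [ 474. -339.    0.]
1.0
```

View pics/scene.png

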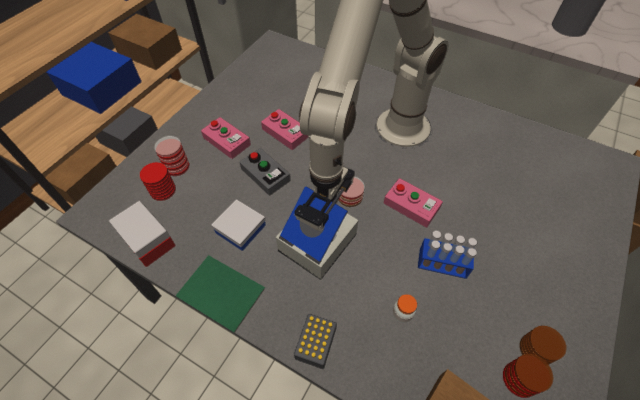

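View pics/side.png

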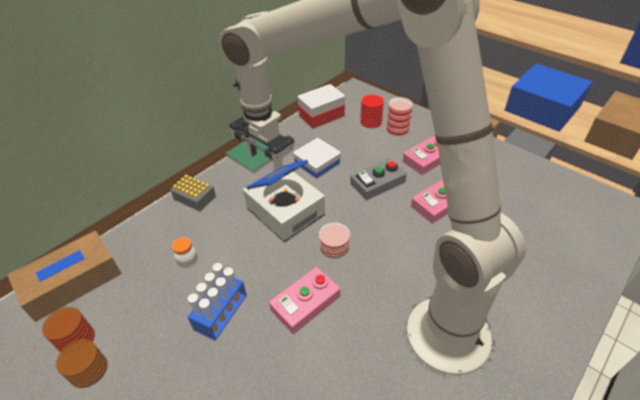

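The scene picture shows the grey pad at about (265,170), with its rocker at (272,171), its start key at (264,164) and its stop key at (255,153); the other three pads are pink. The gripper is close above the half-open blue lid at (318,215). I'll rise and shut the fingers, then measure.

>>> arm_command(motion=[[[0,0,35,0,0],[0,0,70,0,0],[-30,-20,90,0,0],[-60,-20,90,0,0],[-60,-20,90,0,0],[-60,-20,90,0,0]]], force=20)

```text
time: 1.5
eef_pos: [589.0, -20.3, 317.5]
tool_rot: [[0.001, 1.0, 0.001], [1.0, -0.001, -0.001], [-0.001, 0.001, -1.0]]
ft_force: [0.8, 0.0, -0.1]
grip_width: 0.613
grasp_force: 0.0
```

```bash
python3 - <<'E'
from h import *
print(bot.read_state()['eef_pos'],bot.read_state()['grip_width'])
for cam in ['scene','side','wrist']:
    cp=camera_params(cam); p,d=get_image(cam)
    for n,z in [('lid_hinge',103),('lid_top',None),('rocker_pivot',56),('start_top',63),('stop_top',63),('centrifuge',0)]:
        for m in mark_of(cam,n)[:4]:
            r,c=m['at']; dd=d[min(399,int(r)),min(639,int(c))]
            w=world(cp,dd,r,c) if z is None else world(cp,0,r,c,z)
            if m['p']>.3 and w[0]>420: print(cam,n,round(m['p'],2),np.round(m['at']),np.round(w,1))
    # blue lid points
    P=pts(cp,d,(p[...,2]>90)&(p[...,2]>1.8*p[...,0])&(p[...,2]>1.6*p[...,1]))
    P=P[(np.hypot(P[:,0]-650,P[:,1]+30)<150)&(P[:,2]>70)]
    if len(P)>50:
        c=P.mean(0)
        for _ in range(3):
            c=P.mean(0); u,s,v=np.linalg.svd(P-c,full_matrices=False); k=np.abs((P-c)@v[2])<5; n=v[2]*np.sign(v[2][2]); P=P[k]
        print(cam,'lid',len(P),c.round(),'tilt',np.arccos(n[2]).round(3),'dir',np.arctan2(n[1],n[0]).round(3),'range',P.min(0).round(),P.max(0).round())
    # white body top z~90
    hsv=cv2.cvtColor(p,cv2.COLOR_RGB2HSV)
    Q=pts(cp,d,(hsv[...,1]<50)&(hsv[...,2]>120)); Q=Q[(np.hypot(Q[:,0]-640,Q[:,1]+40)<160)&(abs(Q[:,2]-90)<5)]
    if len(Q)>50: print(cam,'body rect',cv2.minAreaRect(Q[:,:2].astype(np.float32)),len(Q))
    # pad
    G=pts(cp,d,np.ones(d.shape,bool)); G=G[(np.hypot(G[:,0]-480,G[:,1]+340)<125)&(G[:,2]>38)&(G[:,2]<75)]
    if len(G)>50: print(cam,'pad rect',cv2.minAreaRect(G[:,:2].astype(np.float32)),len(G))
    save(p,f'pics/b_{cam}.png')
print(bot.read_state()['time'])
E
```

```text
[589.02087368 -20.34557155 317.4885408 ] 0.6132354325243411
scene lid_hinge 0.85 [244. 300.] [706.4 -45.9 103. ]
scene lid_top 0.77 [220. 308.] [649.3 -53.1 154. ]
scene rocker_pivot 0.78 [173. 271.] [ 495.8 -296.    56. ]
scene start_top 0.61 [166. 264.] [ 485.3 -332.6   63. ]
scene stop_top 0.62 [156. 254.] [ 466.6 -386.    63. ]
scene centrifuge 0.73 [243. 317.] [629.4 -33.3   0. ]
scene lid 2135 [653. -33. 155.] tilt 0.685 dir -0.113 range [ 581. -115.   97.] [727.  46. 208.]
scene body rect ((627.3425903320312, -32.811912536621094), (170.85044860839844, 203.29530334472656), 83.31420135498047) 569
scene pad rect ((480.0486755371094, -337.1678771972656), (174.66311645507812, 101.36295318603516), 72.51295471191406) 1044
side lid_hinge 0.55 [178. 264.] [711.6 -35.3 103. ]
side rocker_pivot 0.61 [154. 418.] [ 425.5 -505.5   56. ]
side rocker_pivot 0.6 [180. 364.] [ 487.9 -277.3   56. ]
side start_top 0.49 [170. 381.] [ 471.8 -348.    63. ]
side stop_top 0.42 [165. 391.] [ 460.8 -389.1   63. ]
side centrifuge 0.74 [214. 286.] [618.1 -32.4   0. ]
side lid 279 [618. -15. 185.] tilt 0.662 dir -0.095 range [ 577. -107.  110.] [711.  44. 213.]
side body rect ((626.3653564453125, -36.01033020019531), (173.29107666015625, 203.50616455078125), 83.13029479980469) 1250
side pad rect ((477.28143310546875, -340.6256103515625), (175.2098846435547, 105.53638458251953), 71.38081359863281) 1034
wrist lid_hinge 0.79 [194. 412.] [714.8 -42.8 103. ]
wrist lid_top 0.78 [205. 373.] [652.8 -40.3 156.4]
wrist lid 8513 [644. -22. 163.] tilt 0.684 dir -0.111 range [ 582. -116.   92.] [728.  43. 207.]
wrist body rect ((627.1557006835938, -35.11918640136719), (170.2482452392578, 200.60760498046875), 83.63333892822266) 5526
2.55
```

View pics/b_wrist.png

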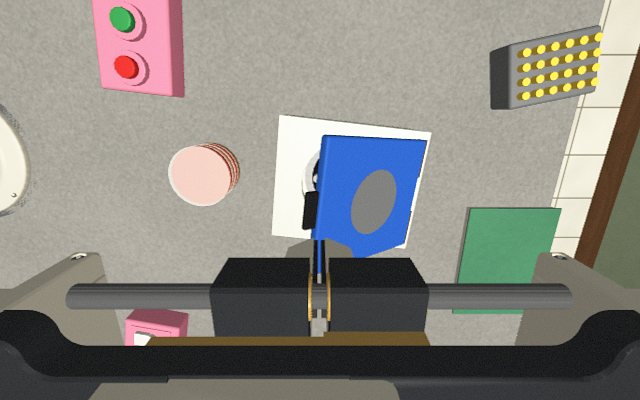

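The lid is open about 0.68 rad, the centrifuge centre is near (627,-35), and its yaw is about -0.115. The lid push point is therefore about (628,-35). I'll turn the tool as I go, ready for the pad.

>>> arm_command(motion=[[[19,-7,0,-0.12,0],[38,-15,0,-0.24,0],[38,-15,0,-0.36,0],[38,-15,0,-0.48,0],[38,-15,0,-0.6,0],[38,-15,0,-0.72,0],[38,-15,0,-0.84,0],[38,-15,0,-0.96,0],[38,-15,-20,-1.08,0],[38,-15,-50,-1.2,0]]])

```text
time: 3.38
eef_pos: [630.6, -34.9, 269.9]
tool_rot: [[0.934, 0.357, 0.008], [0.357, -0.934, -0.0], [0.007, 0.003, -1.0]]
ft_force: [0.7, 0.2, -0.0]
grip_width: 0.005
grasp_force: 0.0
```

>>> arm_command(motion=[[[0,0,-20,-0.12,0],[0,0,-40,-0.24,0],[0,0,-50,-0.36,0],[0,0,-58,-0.36,0],[0,0,-66,-0.36,0],[0,0,-74,-0.36,0],[0,0,-82,-0.36,0],[0,0,-90,-0.36,0],[0,0,-98,-0.36,0],[0,0,-106,-0.36,0]]])

```text
time: 4.22
eef_pos: [628.5, -35.1, 160.6]
tool_rot: [[1.0, 0.011, 0.001], [0.011, -1.0, -0.0], [0.001, 0.0, -1.0]]
ft_force: [-0.7, 0.3, 2.6]
grip_width: 0.004
grasp_force: 1.0
```

>>> arm_command(motion=[[[0,0,-8,0,0],[0,0,-16,0,0],[0,0,-24,0,0],[0,0,-31,0,0],[0,0,-37,0,0],[0,0,-42,0,0],[0,0,-46,0,0],[0,0,-49,0,0],[0,0,-52,0,0],[0,0,-54,0,0]]])

```text
time: 5.05
eef_pos: [627.9, -34.9, 106.4]
tool_rot: [[1.0, 0.011, -0.0], [0.011, -1.0, 0.0], [-0.0, -0.0, -1.0]]
ft_force: [-2.3, -0.5, 1.9]
grip_width: 0.003
grasp_force: 1.0
```

>>> arm_command(motion=[[[0,0,-1,0,0],[0,0,-2,0,0],[0,0,-3,0,0],[0,0,-3,0,0]]])

```text
time: 5.38
eef_pos: [628.1, -35.0, 103.7]
tool_rot: [[1.0, 0.011, 0.0], [0.011, -1.0, -0.0], [0.0, 0.0, -1.0]]
ft_force: [0.4, -0.6, 0.1]
grip_width: 0.005
grasp_force: 0.1
```

>>> arm_command(motion=[[[0,0,-1,0,0],[0,0,-2,0,0],[0,0,-2,0,0],[0,0,-2,0,0]]])

```text
time: 5.72
eef_pos: [628.4, -35.0, 103.3]
tool_rot: [[1.0, 0.011, 0.001], [0.011, -1.0, -0.0], [0.001, 0.0, -1.0]]
ft_force: [-4.4, 1.6, 10.0]
grip_width: 0.007
grasp_force: 5.2
```

The lid is shut: 10 N of reaction at z 103.3. Now I'll lift off and move above the pad.

>>> arm_command(motion=[[[0,0,25,0,0],[0,0,60,0,0],[-5,-10,95,0,0],[-17,-35,120,-0.06,0],[-33,-65,140,-0.12,0],[-49,-97,150,-0.18,0],[-65,-129,155,-0.24,0],[-81,-161,155,-0.3,0],[-97,-193,155,-0.32,0],[-113,-225,155,-0.32,0]]])

```text
time: 6.55
eef_pos: [514.4, -261.6, 257.3]
tool_rot: [[0.952, -0.305, 0.002], [-0.305, -0.952, -0.001], [0.002, 0.0, -1.0]]
ft_force: [0.6, 0.1, -0.3]
grip_width: 0.006
grasp_force: 0.0
```

>>> arm_command(motion=[[[-16,-32,0,0,0],[-32,-64,0,0,0],[-40,-80,0,0,0],[-40,-80,0,0,0],[-40,-80,0,0,0],[-40,-80,0,0,0]]])

```text
time: 7.05
eef_pos: [475.8, -338.8, 256.6]
tool_rot: [[0.953, -0.303, 0.001], [-0.303, -0.953, 0.001], [0.0, -0.001, -1.0]]
ft_force: [0.1, 0.3, 0.3]
grip_width: 0.005
grasp_force: 0.0
```

```bash
python3 - <<'E'
from h import *
print(bot.read_state()['eef_pos'],bot.read_state()['tool_rot'])
for cam in ['wrist','scene','side']:
    cp=camera_params(cam); p,d=get_image(cam)
    for n,z in [('lid_top',103),('rocker_pivot',56),('start_top',63),('stop_top',63)]:
        for m in mark_of(cam,n)[:4]:
            r,c=m['at']; w=world(cp,0,r,c,z)
            if m['p']>.3 and w[0]>420: print(cam,n,round(m['p'],2),np.round(m['at']),np.round(w,1))
    G=pts(cp,d,np.ones(d.shape,bool)); G=G[(np.hypot(G[:,0]-480,G[:,1]+340)<120)&(G[:,2]>38)&(G[:,2]<75)]
    if len(G)>50: print(cam,'pad rect',cv2.minAreaRect(G[:,:2].astype(np.float32)),len(G))
    h=cv2.cvtColor(p,cv2.COLOR_RGB2HSV).astype(int)
    for nm,msk in [('green',(h[...,0]>45)&(h[...,0]<80)&(h[...,1]>130)),('red',((h[...,0]<8)|(h[...,0]>172))&(h[...,1]>160)),('white',(h[...,1]<40)&(h[...,2]>170))]:
        Q=pts(cp,d,msk&(h[...,2]>50)); Q=Q[(np.hypot(Q[:,0]-480,Q[:,1]+340)<95)&(Q[:,2]>50)&(Q[:,2]<75)]
        if len(Q)>3:
            lo,hi=np.percentile(Q,[2,98],axis=0)
            K=Q[Q[:,2]>60] if nm!='white' else Q
            n,_,st,ce=cv2.connectedComponentsWithStats(np.uint8(msk)); print(cam,nm,len(Q),'med',np.median(K,0).round(1),lo.round(),hi.round())
    P=pts(cp,d,(p[...,2]>90)&(p[...,2]>1.8*p[...,0])&(p[...,2]>1.6*p[...,1])); P=P[(np.hypot(P[:,0]-627,P[:,1]+35)<100)&(P[:,2]>70)]
    if len(P)>50: print(cam,'lid z',np.percentile(P[:,2],[2,50,98]).round(1))
    if cam=='wrist': save(p,'pics/c_wrist.png')
E
```

```text
[ 475.82734229 -338.84751684  256.64849547] [[ 9.52933577e-01 -3.03178266e-01  7.33010998e-04]
 [-3.03178779e-01 -9.52933413e-01  7.34423925e-04]
 [ 4.75849300e-04 -9.22090597e-04 -9.99999462e-01]]
wrist lid_top 0.81 [144.   7.] [624.6 -32.  103. ]
wrist rocker_pivot 0.7 [176. 280.] [ 494.2 -291.6   56. ]
wrist rocker_pivot 0.61 [180. 364.] [ 455.8 -394.1   56. ]
wrist rocker_pivot 0.55 [174. 461.] [ 425.9 -514.2   56. ]
wrist start_top 0.62 [179. 322.] [ 476.4 -342.2   63. ]
wrist stop_top 0.76 [177. 362.] [ 463.5 -392.1   63. ]
wrist pad rect ((478.7492980957031, -340.3194580078125), (170.8153839111328, 99.04720306396484), 72.45370483398438) 9368
wrist green 444 med [ 481.3 -339.    66.5] [ 467. -353.   58.] [ 513. -288.   68.]
wrist red 405 med [ 463.4 -392.5   66.6] [ 450. -406.   57.] [ 475. -381.   68.]
wrist white 676 med [ 492.2 -287.6   56.9] [ 471. -305.   54.] [ 520. -272.   65.]
wrist lid z [ 95.8 103.1 104.7]
scene rocker_pivot 0.92 [173. 272.] [ 493.3 -291.7   56. ]
scene start_top 0.59 [164. 264.] [ 479.6 -336.5   63. ]
scene stop_top 0.36 [152. 253.] [ 453.5 -400.5   
[... 423 characters left out ...]
[188. 284.] [625.6 -42.  103. ]
side rocker_pivot 0.97 [176. 365.] [ 499.  -293.4   56. ]
side rocker_pivot 0.73 [151. 419.] [ 431.2 -522.7   56. ]
side start_top 0.47 [214. 287.] [571.2   4.5  63. ]
side start_top 0.42 [168. 378.] [ 486.5 -349.1   63. ]
side stop_top 0.6 [163. 391.] [ 466.2 -399.1   63. ]
side pad rect ((477.8905334472656, -341.408447265625), (174.05311584472656, 103.54718780517578), 71.82374572753906) 1032
side green 22 med [ 478.2 -336.9   67. ] [ 467. -350.   63.] [ 486. -329.   71.]
side red 37 med [ 459.7 -390.1   66.6] [ 450. -403.   59.] [ 471. -381.   71.]
side white 86 med [ 493.  -285.9   58.6] [ 471. -306.   51.] [ 517. -272.   66.]
side lid z [ 99.6 103.6 107.5]
```

View pics/c_wrist.png

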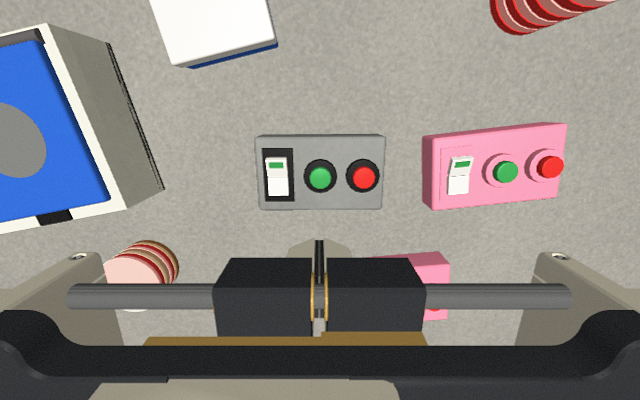

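The wrist view shows the grey pad with its rocker at (278,175), its green far end at (277,165), the start key at (320,177) and the stop key at (362,177). The lid now lies level at z 103. The pad yaw is about -0.307 and the rocker press point is about (512,-293).

>>> arm_command(motion=[[[18,23,-20,0,0],[36,46,-50,0,0],[36,46,-85,0,0],[36,46,-120,0,0],[36,46,-150,0,0],[36,46,-170,0,0],[36,46,-180,0,0],[36,46,-180,0,0]]])

```text
time: 8.47
eef_pos: [509.3, -293.1, 74.2]
tool_rot: [[0.953, -0.304, -0.004], [-0.304, -0.953, 0.002], [-0.005, -0.001, -1.0]]
ft_force: [-0.7, 0.6, -0.4]
grip_width: 0.005
grasp_force: 0.0
```

>>> arm_command(motion=[[[0,0,-3,0,0],[0,0,-6,0,0],[0,0,-9,0,0],[0,0,-12,0,0],[0,0,-14,0,0],[0,0,-16,0,0],[0,0,-18,0,0],[0,0,-19,0,0],[0,0,-20,0,0],[0,0,-20,0,0]]])

```text
time: 9.3
eef_pos: [510.8, -293.9, 56.5]
tool_rot: [[0.953, -0.304, -0.0], [-0.304, -0.953, 0.0], [-0.0, -0.0, -1.0]]
ft_force: [0.5, -0.2, 0.9]
grip_width: 0.006
grasp_force: 0.4
```

>>> arm_command(motion=[[[0,0,-1,0,0],[0,0,-2,0,0],[0,0,-2,0,0],[0,0,-2,0,0]]])

```text
time: 9.63
eef_pos: [510.9, -293.9, 56.2]
tool_rot: [[0.953, -0.304, -0.0], [-0.304, -0.953, 0.0], [-0.0, -0.0, -1.0]]
ft_force: [-3.6, 2.3, 13.8]
grip_width: 0.006
grasp_force: 6.7
```

There is a firm stop at z 56.2. I'll lift off and check from near.

>>> arm_command(motion=[[[0,0,30,0,0],[0,0,65,0,0],[-15,-22,100,0,0],[-31,-45,130,0,0],[-31,-45,150,0,0],[-31,-45,150,0,0],[-31,-45,150,0,0]]])

```text
time: 10.22
eef_pos: [480.1, -339.6, 206.0]
tool_rot: [[0.952, -0.305, 0.002], [-0.305, -0.952, -0.001], [0.002, 0.0, -1.0]]
ft_force: [-0.3, -0.2, -0.9]
grip_width: 0.007
grasp_force: 0.0
```

```bash
python3 - <<'E'
from h import *
print(bot.read_state()['eef_pos'])
cp=camera_params('wrist'); p,d=get_image('wrist')
h=cv2.cvtColor(p,cv2.COLOR_RGB2HSV).astype(int)
ax=np.array([.953,-.303])
g=(h[...,0]>45)&(h[...,0]<80)&(h[...,1]>100)&(h[...,2]>50); w=(h[...,1]<40)&(h[...,2]>150)
for nm,m in (('white',w),('green',g)):
    Q=pts(cp,d,m); Q=Q[(np.hypot(Q[:,0]-496,Q[:,1]+288)<34)&(Q[:,2]>40)]
    s=(Q[:,:2]-[496,-288])@ax
    for a in range(-30,35,6):
        k=(s>=a)&(s<a+6)
        if k.sum()>5: print(nm,a,k.sum(),np.median(Q[k,2]).round(1))
Q=pts(cp,d,g); Q=Q[(np.hypot(Q[:,0]-480,Q[:,1]+339)<25)&(Q[:,2]>60)]
print('start',cv2.minEnclosingCircle(Q[:,:2].astype(np.float32)),np.median(Q,0))
save(cv2.resize(p[100:260,200:440],None,fx=3,fy=3),'pics/d.png')
E
```

```text
[ 480.12706078 -339.58925992  205.98827343]
white -30 18 64.2
white -24 168 64.0
white -18 193 61.3
white -12 205 58.9
white -6 201 55.9
white 0 199 55.1
white 6 195 55.3
white 12 126 45.9
white 18 327 57.2
white 24 542 316.4
green 12 52 56.9
green 18 44 56.8
start ((478.86444091796875, -340.6983642578125), 13.750661849975586) [ 479.67937178 -340.741412     66.66357685]
```

View pics/d.png

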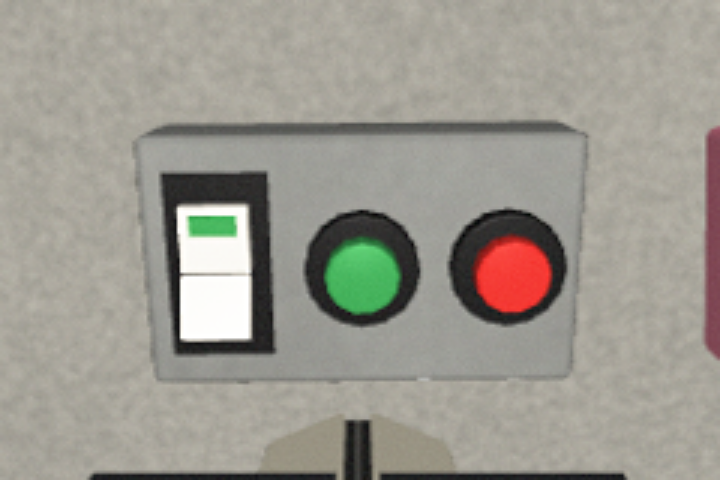

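The crop shows the rocker's far half (green mark at (213,226)) level and its near half raised: at 56 mm and about 64 mm, it is fully on. The start key is centred under the tool at (479.5,-340).

>>> arm_command(motion=[[[0,0,-35,0,0],[0,0,-70,0,0],[0,0,-100,0,0],[0,0,-120,0,0],[0,0,-132,0,0],[0,0,-138,0,0],[0,0,-142,0,0],[0,0,-145,0,0],[0,0,-148,0,0],[0,0,-149,0,0]]])

```text
time: 11.1
eef_pos: [479.5, -337.6, 60.5]
tool_rot: [[0.953, -0.304, -0.002], [-0.304, -0.953, 0.002], [-0.002, -0.002, -1.0]]
ft_force: [-15.3, 12.3, 44.5]
grip_width: 0.007
grasp_force: 21.9
```

>>> arm_command(motion=[[[0,0,-1,0,0],[0,0,-2,0,0],[0,0,-2.5,0,0],[0,0,-2.5,0,0],[0,0,-2.5,0,0]]])

```text
time: 11.52
eef_pos: [479.5, -337.7, 60.3]
tool_rot: [[0.953, -0.304, -0.001], [-0.304, -0.953, 0.002], [-0.001, -0.001, -1.0]]
ft_force: [-18.9, 15.1, 53.1]
grip_width: 0.002
grasp_force: 26.6
```

Force built up at z 60.3, so the tip is probably riding on the collar. I'll back off and look closer.

>>> arm_command(motion=[[[0,0,10,0,0],[0,0,40,0,0],[0,0,70,0,0],[0,0,70,0,0],[0,0,70,0,0],[0,0,70,0,0]]])

```text
time: 12.02
eef_pos: [480.6, -339.2, 124.2]
tool_rot: [[0.953, -0.304, 0.002], [-0.304, -0.953, -0.001], [0.002, 0.001, -1.0]]
ft_force: [-0.5, -0.5, -0.7]
grip_width: 0.006
grasp_force: 0.0
```

```bash
python3 - <<'E'
from h import *
s=bot.read_state(); print(s['eef_pos'],s['time'],s['ft_force'])
cp=camera_params('wrist'); p,d=get_image('wrist')
h=cv2.cvtColor(p,cv2.COLOR_RGB2HSV).astype(int)
g=(h[...,0]>45)&(h[...,0]<80)&(h[...,1]>100)&(h[...,2]>50)
k=(h[...,2]<55)
for nm,m,R in (('start',g,25),('collar',k,30)):
    Q=pts(cp,d,m); Q=Q[(np.hypot(Q[:,0]-480,Q[:,1]+340)<R)&(Q[:,2]>45)&(Q[:,2]<75)]
    print(nm,len(Q),'pct z',np.percentile(Q[:,2],[5,25,50,75,95]).round(1),cv2.minEnclosingCircle(Q[:,:2].astype(np.float32)))
A=pts(cp,d,np.ones(d.shape,bool)); n=A[(np.hypot(A[:,0]-s['eef_pos'][0],A[:,1]-s['eef_pos'][1])<60)&(A[:,2]>s['eef_pos'][2]-5)&(A[:,2]<s['eef_pos'][2]+15)]
if len(n): 
    r=(n-s['eef_pos'])@np.array(s['tool_rot']); print('tip in tool frame',len(n),np.percentile(r,[1,50,99],axis=0).round(1))
for nm,z in (('start_top',63),('start_top',66)):
    for m in mark_of('wrist',nm)[:2]: print(m['p'],m['at'],world(cp,0,*m['at'],z))
save(p,'pics/e.png')
E
```

```text
[ 480.60281482 -339.23803553  124.15277884] 12.0167 [-0.45387831 -0.46401662 -0.70321092]
start 933 pct z [57.9 65.8 66.6 67.1 67.8] ((476.8082275390625, -340.55487060546875), 15.905632019042969)
collar 944 pct z [51.7 56.2 56.7 57.2 57.8] ((479.02557373046875, -340.93414306640625), 21.81269073486328)
tip in tool frame 466 [[  8.2 -15.7 -14.9]
 [ 10.1   0.2 -10. ]
 [ 10.8  15.9  -0.4]]
0.7 [220.3, 323.5] [ 477.05835361 -342.20711905   63.        ]
0.56 [211.8, 614.1] [ 411.98677033 -570.71434283   63.        ]
0.7 [220.3, 323.5] [ 478.19383007 -342.51686577   66.        ]
0.56 [211.8, 614.1] [ 414.01394251 -567.8927855    66.        ]
```

View pics/e.png

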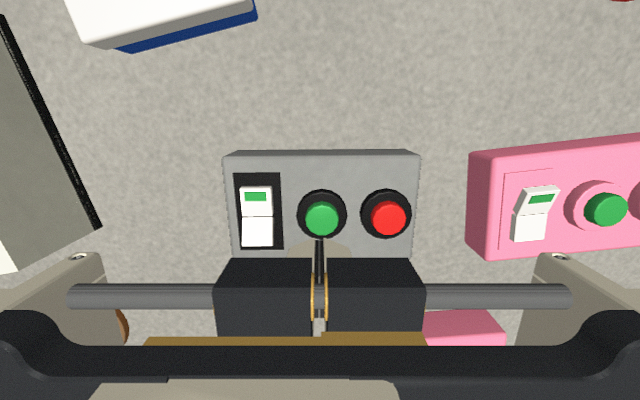

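Measured from near, the key top is at about 66.6 mm and the collar at about 56.7 mm. The stop at 60.3 was therefore the key's own end of travel, after 6 mm. I'll press once more, more gently and with a clear hold, to be sure.

>>> arm_command(motion=[[[-1,-2,-25,0,0],[-1,-2,-45,0,0],[-1,-2,-54,0,0],[-1,-2,-58,0,0],[-1,-2,-61,0,0],[-1,-2,-63,0,0],[-1,-2,-64,0,0],[-1,-2,-65,0,0],[-1,-2,-65,0,0],[-1,-2,-65,0,0]]])

```text
time: 13.0
eef_pos: [478.0, -340.4, 61.0]
tool_rot: [[0.953, -0.304, -0.002], [-0.304, -0.953, 0.001], [-0.002, -0.001, -1.0]]
ft_force: [-8.5, 6.1, 21.7]
grip_width: 0.008
grasp_force: 10.8
```

>>> arm_command(motion=[[[0,0,-0.5,0,0],[0,0,-0.5,0,0],[0,0,-0.5,0,0],[0,0,-0.5,0,0],[0,0,-0.5,0,0],[0,0,-0.5,0,0],[0,0,-0.5,0,0],[0,0,-0.5,0,0]]])

```text
time: 13.67
eef_pos: [478.0, -340.4, 61.0]
tool_rot: [[0.953, -0.304, -0.002], [-0.304, -0.953, 0.001], [-0.002, -0.001, -1.0]]
ft_force: [-10.2, 7.1, 24.9]
grip_width: 0.003
grasp_force: 12.4
```

The key is held firmly at its stop (25 N, against about 5 N needed). Now I'll release and check.

>>> arm_command(motion=[[[0,0,15,0,0],[0,0,50,0,0],[0,0,90,0,0],[0,0,130,0,0],[0,0,160,0,0],[0,0,160,0,0],[0,0,160,0,0]]])

```text
time: 14.25
eef_pos: [481.0, -342.1, 221.3]
tool_rot: [[0.953, -0.304, 0.006], [-0.304, -0.953, -0.004], [0.007, 0.002, -1.0]]
ft_force: [-0.6, -0.1, -0.0]
grip_width: 0.008
grasp_force: 0.0
```

```bash
python3 - <<'E'
from h import *
s=bot.read_state(); print(s['eef_pos'],s['time'],s['ft_force'])
for cam in ('scene','wrist'):
    cp=camera_params(cam); p,d=get_image(cam)
    P=pts(cp,d,(p[...,2]>90)&(p[...,2]>1.8*p[...,0])&(p[...,2]>1.6*p[...,1])); P=P[(np.hypot(P[:,0]-627,P[:,1]+35)<100)&(P[:,2]>70)]
    if len(P): print('lid',np.percentile(P[:,2],[5,50,95]).round(1))
h=cv2.cvtColor(p,cv2.COLOR_RGB2HSV).astype(int); w=(h[...,1]<40)&(h[...,2]>150)
Q=pts(cp,d,w); Q=Q[(np.hypot(Q[:,0]-496,Q[:,1]+288)<28)&(Q[:,2]>40)&(Q[:,2]<80)]
t=(Q[:,:2]-[496,-288])@[.953,-.303]
print('near/far z',np.median(Q[(t<-15),2]),np.median(Q[(t>3)&(t<25),2]))
g=(h[...,0]>45)&(h[...,0]<80)&(h[...,1]>100)&(h[...,2]>50);Q=pts(cp,d,g); Q=Q[(np.hypot(Q[:,0]-480,Q[:,1]+340)<20)]
print('key',np.median(Q[:,2]))
E
```

```text
[ 481.04030273 -342.12880353  221.31416724] 14.25 [-0.56423378 -0.07979379 -0.04089742]
lid [ 99.2 102.7 106.1]
lid [ 96.8 103.  104.3]
near/far z 63.51741915812473 55.53714952071461
key 66.60274079155062
```

```bash
python3 -c "
from cell import bot
print(bot.sign_off())"
```

```text
the job is handed in; nothing more can be done
None
```

Job handed in at about 14 s of the 58 s: I shut the lid, then rocked the power rocker fully over, then pressed the start key fully down, held and released it; I pressed the key twice, because I first mistook its end stop for the collar.

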